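# Put the bushing drivers back in their block in order of size

### The job

The bushings are fitted: put the four aluminium bushing drivers, which stand about the bench, back in their wooden block, heads down, each in the bore made for it, so that they stand in order of size along the row from the largest bore to the smallest. Every driver must end upright with its head fully down on the floor of its bore; keep the drivers upright and set them down without dropping them. Mind the tall feeder in the middle of the bench, and leave the spanner and the sample jar where they are.

Things in the scene. Friction and masses are not known exactly. Their poses are not given: they have to be found in the camera images.
- driver_large: Largest bushing driver: turned aluminium tool standing upright on its head, a disc 53 mm in diameter and 24 mm high with a 3 mm bevel round its foot, from which a plain round shank 16 mm in diameter rises to 62 mm above the foot. About 165 g. Origin: centre of the foot (under the head); z up. It is round: yaw means nothing.
- driver_second: Second largest bushing driver: turned aluminium tool standing upright on its head, a disc 43 mm in diameter and 24 mm high with a 3 mm bevel round its foot, from which a plain round shank 16 mm in diameter rises to 62 mm above the foot. About 115 g. Origin: centre of the foot (under the head); z up. It is round: yaw means nothing.
- driver_third: Third largest bushing driver: turned aluminium tool standing upright on its head, a disc 33 mm in diameter and 24 mm high with a 3 mm bevel round its foot, from which a plain round shank 16 mm in diameter rises to 62 mm above the foot. About 78 g. Origin: centre of the foot (under the head); z up. It is round: yaw means nothing.
- driver_small: Smallest bushing driver: turned aluminium tool standing upright on its head, a disc 24 mm in diameter and 24 mm high with a 3 mm bevel round its foot, from which a plain round shank 16 mm in diameter rises to 62 mm above the foot. About 51 g. Origin: centre of the foot (under the head); z up. It is round: yaw means nothing.
- nest_large: Largest of the four round bores in a row in the wooden block: 62 mm wide, 12 mm deep, chamfered rim, flat floor. Origin: centre of the floor, 16 mm above the worktop, 12 mm below the block's top. x points along the row towards the smallest bore, y across, z up. The block (fixed; 227 x 82 mm at its plinth) may lie at any angle, either end first.
- nest_second: Second largest of the four round bores in a row in the wooden block: 52 mm wide, 12 mm deep, chamfered rim, flat floor. Origin: centre of the floor, 16 mm above the worktop, 12 mm below the block's top. x points along the row towards the smallest bore, y across, z up. 65 mm along the row from the largest.
- nest_third: Third largest of the four round bores in a row in the wooden block: 42 mm wide, 12 mm deep, chamfered rim, flat floor. Origin: centre of the floor, 16 mm above the worktop, 12 mm below the block's top. x points along the row towards the smallest bore, y across, z up. 120 mm along the row from the largest.
- nest_small: Smallest of the four round bores in a row in the wooden block: 33 mm wide, 12 mm deep, chamfered rim, flat floor. Origin: centre of the floor, 16 mm above the worktop, 12 mm below the block's top. x points along the row towards the smallest bore, y across, z up. 165.5 mm along the row from the largest.
- wrench: Bystander: small steel spanner lying flat, 137 mm long (along x), 30 mm wide, 8 mm high; origin at the centre of the underside. Not to be disturbed. Also on the bench, behind the middle of the work: a tall fixed feeder (0.41 m high) over x 0.53 to 0.78, y -0.07 to 0.12 m, its low pan (60 mm high) on to y 0.29. Pass in front of it.
- sample_jar: Bystander: small brown sample jar with a white lid, 55 mm in diameter, 60 mm tall; origin at the centre of its foot. Not to be disturbed.
Mind the look-alikes: they are no part of the job. What is shaped like the driver_large but turquoise is not meant. What is shaped like the driver_small but blue is not meant.

How it is judged:
At the end, for the whole second after the job is handed in: Each of the four drivers stands in its own bore (largest head in the largest bore, and so on down to the smallest), within 8 mm of the bore's centre, its foot within 3 mm of the bore's floor, tilted less than 0.1 rad, released and at rest (horizontal distance between driver_large and nest_large below 0.008 m and z of driver_large in the frame of nest_large between -0.003 and 0.003 m and angle between each of driver_large, driver_second, driver_third, driver_small's own z axis and vertical below 0.1 rad and linear speed of each of driver_large, driver_second, driver_third, driver_small below 0.02 m/s and contact force between each of driver_large, driver_second, driver_third, driver_small and the fingers below 0.1 N and horizontal distance between driver_second and nest_second below 0.008 m and z of driver_second in the frame of nest_second between -0.003 and 0.003 m and horizontal distance between driver_third and nest_third below 0.008 m and z of driver_third in the frame of nest_third between -0.003 and 0.003 m and horizontal distance between driver_small and nest_small below 0.008 m and z of driver_small in the frame of nest_small between -0.003 and 0.003 m); the robot touches nothing.
It fails at once if a driver is tipped by more than about 45 degrees (angle between any of driver_large, driver_second, driver_third, driver_small's own z axis and vertical above 0.8 rad).
It fails at once if a driver is dropped (moves faster than 0.6 m/s while the fingers do not hold it: a fall of nearly two centimetres) ((contact force between driver_large and the fingers below 0.1 N and linear speed of driver_large above 0.6 m/s) or (contact force between driver_second and the fingers below 0.1 N and linear speed of driver_second above 0.6 m/s) or (contact force between driver_third and the fingers below 0.1 N and linear speed of driver_third above 0.6 m/s) or (contact force between driver_small and the fingers below 0.1 N and linear speed of driver_small above 0.6 m/s)).
It fails at once if the spanner or the sample jar is moved more than 30 mm (distance of any of wrench, sample_jar from where it was at the start of the episode above 0.03 m).
It also fails if it takes over 141 s, if anything falls off the work surface, if the arm or the gripper's body presses on something with over 40 N, if the wrist force passes 120 N, or if a joint passes its speed limit or range.

### The arm

A 6-joint arm with a two-finger parallel gripper is mounted at the origin on a cart in front of the work surface, level with it; the furniture and walls round the work are solid. World frame = base frame: x ahead of the robot, y to its left, z up, the work surface at z = 0. Lengths are in m, angles in rad, forces in N, time in s.
With the tool pointing down it reaches from about 0.325 to 0.925 m from the base axis. Payload 3.1 kg.
Tool frame: the origin (TCP) lies at the very end of the fingers, on their centre line; the grasp point (between the pads) lies 19 mm behind it; z points along the fingers, y is the line along which they close (so a half turn about z gives the same grasp; the last joint's range is limited). The gripper opens to 85 mm and grips with 20 to 120 N. Pads are 22 mm wide; open, the fingers measure 114 mm over their backs; the gripper's body (76 mm by 85 mm) begins 54 mm behind the grasp point. The pads swing forward as they close: fully open they stand 13 mm farther back than shut.
Start: joints at [1.147, 0.217, 1.613, -0, 1.311, -0.112], TCP at [0.192, 0.595, 0.231] pointing down, gripper open.
Joint ranges: [-2.75, 2.75], [-0.78, 2.1], [0.31, 2.55], [-1.13, 4.27], [0.13, 2.63], [-2.58, 2.58]. Speed limits (rad/s): [2.79, 2.79, 3.14, 3.14, 3.14, 3.14].

### API

Orientations are given as a 3x3 rotation matrix whose columns are the frame's x, y, z axes.
In Python, from rig import r gives the robot as it stands.
- The arm moves only by the tool send_rows, never from a script. Its arguments are lists of equal length, an entry for each row: "dr": the turn, a rotation vector about the tool's x, y, z in units of 180 degrees (1.0 is 180 degrees), a list of three; "linear": the shift along the tool's x, y, z in units of 150 mm (1.0 is 150 mm), a list of three; "jaw": the opening, from 0 (shut) to 1 (fully open). In form: {"dr": [[wx, wy, wz], ...], "linear": [[x, y, z], ...], "jaw": [jaw, ...]}. A call has 1 to 12 rows; each row shifts and turns the commanded pose from where the row before left it, along the tool's axes as they then stand; what a row does not reach is not made up. A row lasts 1/8 s, in which the tool goes at most 62.5 mm and 10.7 degrees, less where a joint would pass 70% of its speed; a pose out of reach is approached as far as the arm can. A call with a number of a shift or a turn outside -1 to 1 is refused whole. A call with a gripper value outside its range is refused whole. The fingers move at their own pace and stop on an object; "grip_force" is the grip in N (left out, the last holds). Time passes only in rows, so rows that do not move let the fingers close. It gives the time, the measured TCP pose, the force, the opening and the grip force at its end, in the units of the state.
- r.sense(): the state, without advancing time (a new reading comes with each control period).
- r.snapshot(name): name is "scene" or "top"; returns a dict with "img" (420x560x3 uint8, red, green, blue), "fx", "fy", "cx", "cy" (pixels), "origin" and "rotation" of the camera in the world. Camera axes: x right, y down, z forward; pixel columns grow to the right and rows downward; lengths in m; the calibration is good to about 2 mm. A picture is of the moment at which its call begins. There is no depth.
- r.job_done(): hands the job in; it is judged then, once.
The state is a dict: "time_s": time; "q": joint angles; "dq": joint speeds; "joint_torque": joint torques, N m; "ee_pos": TCP position; "orientation": TCP orientation; "force": force on the tool from outside, world axes, zero at the start; "ft_torque": the same for the moment, N m; "gripper_width": opening from 0.0 (shut) to 1.0 (fully open); "finger_force": force on a finger pad.
Only numpy, scipy, OpenCV 4.12 (cv2) and the standard library are available. Lean on these libraries where they do the work, as an engineer would, in place of code of your own. Each camera call takes 0.05 s, during which the arm holds its last target. There are 200 camera calls.

## Working session

There is one attempt and no reset: what is moved stays moved. The work goes in short steps, Python scripts to look and compute and a tool call to move; the robot and the scene stay as the last step left them, time stands still between calls to the robot, and variables do not carry over. Pictures are saved under pics/ and viewed, at most 14 in all, crops included, and the job is handed in when it is done.

Besides the shell and the picture viewer there is one more tool, called after "Emit:" as a command line: name --argument value ..., lists and objects as JSON in quotes. send_rows: Moves the arm, as the interface text tells. Shifts and turns lie within -1 to 1; 1 stands for 150 mm of shift or 180 degrees of turn. Its arguments: {"type":"object","properties":{"dr":{"type":"array"},"linear":{"type":"array"},"jaw":{"type":"array"},"grip_force":{"type":"number"}},"required":["dr","linear","jaw"]}

```bash
mkdir -p pics; cat > h.py <<'E'
import numpy as np,cv2
from rig import r
def snap(n,f):
    s=r.snapshot(n); cv2.imwrite('pics/'+f,s['img'][:,:,::-1]); np.save('pics/'+n+'.npy',{k:v for k,v in s.items()},allow_pickle=True); return s
def load(n): return np.load('pics/'+n+'.npy',allow_pickle=True).item()
def p2w(s,u,v,z):
    d=np.array(s['rotation'])@np.array([(u-s['cx'])/s['fx'],(v-s['cy'])/s['fy'],1]); o=np.array(s['origin']); return o+d*(z-o[2])/d[2]
def w2p(s,p):
    c=np.array(s['rotation']).T@(np.array(p)-np.array(s['origin'])); return s['cx']+s['fx']*c[0]/c[2],s['cy']+s['fy']*c[1]/c[2]
E
python3 - <<'E'
from h import *
for n in('top','scene'):
    s=snap(n,n+'1.png'); print(n,s['fx'],s['cx'],s['cy'],s['origin'],np.round(s['rotation'],3).tolist())
print(r.sense())
E
```

```text
top 402.14115268406914 283.8285961753164 213.7744519163465 [0.39760616 0.0865208  1.33301892] [[-0.006, -0.992, 0.128], [-1.0, 0.005, -0.006], [0.005, -0.128, -0.992]]
scene 437.09466417312535 279.4935921066138 208.0097746158127 [-0.01503336 -0.56950037  0.73787994] [[0.747, -0.419, 0.517], [-0.665, -0.473, 0.578], [0.002, -0.776, -0.631]]
{'time_s': 0.1, 'q': array([ 1.14679532e+00,  2.17711875e-01,  1.61481008e+00, -3.43972879e-05,
        1.31133261e+00, -1.12202565e-01]), 'dq': array([ 0.00087802, -0.00130438, -0.00296834,  0.00107837,  0.00069062,
       -0.00115899]), 'joint_torque': array([-6.95808358e-04, -3.98071539e+01, -3.04972672e+01, -2.12860969e-04,
        4.14254479e-03, -3.26809879e-05]), 'ee_pos': array([0.19140637, 0.59416878, 0.23005929]), 'orientation': array([[-9.51786018e-01,  3.06761414e-01, -9.00272600e-04],
       [ 3.06762656e-01,  9.51783781e-01, -2.07529862e-03],
       [ 2.20243319e-04, -2.25141022e-03, -9.99997441e-01]]), 'force': array([-0.123397  , -0.55641254, -0.69632721]), 'ft_torque': array([ 0.02673555,  0.01764668, -0.0202609 ]), 'finger_force': 0.0, 'gripper_width': 1.0024926119236393}
```

View pics/top1.png

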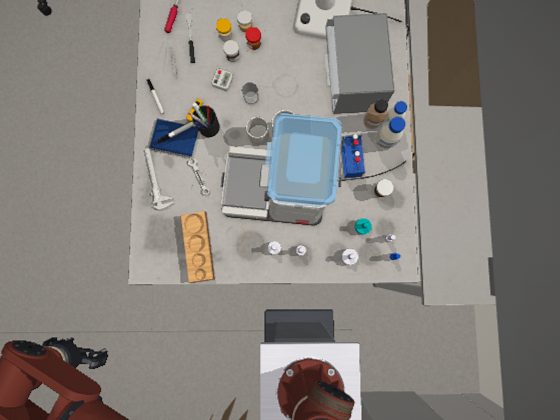

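View pics/scene1.png

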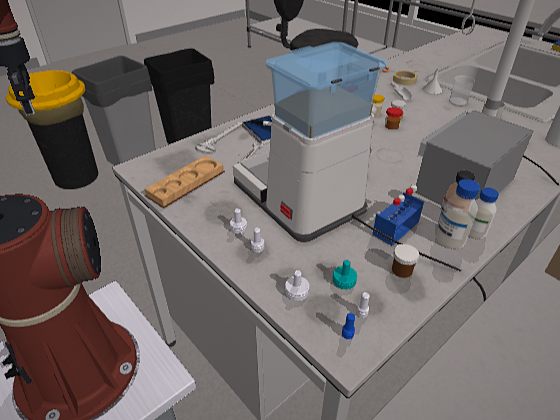

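The top view shows the block at about (197,246), with its largest bore probably at the far end, near (191,226). Aluminium drivers stand at (274,247), (301,250), (349,256) and (390,237). The look-alikes are turquoise at (363,226) and blue at (395,257). The jar is at (385,188) and the spanner at (198,177). I'll enlarge both areas.

```bash
python3 - <<'E'
from h import *
s=load('top');i=s['img'][:,:,::-1]
a=cv2.resize(i[205:275,255:415],None,fx=5,fy=5,interpolation=cv2.INTER_CUBIC)
b=cv2.resize(i[205:290,170:225],None,fx=7,fy=7,interpolation=cv2.INTER_CUBIC)[:595]
cv2.imwrite('pics/c1.png',a);cv2.imwrite('pics/c2.png',b)
s=load('scene');i=s['img'][:,:,::-1]
cv2.imwrite('pics/c3.png',cv2.resize(i[195:345,215:415],None,fx=4,fy=4,interpolation=cv2.INTER_CUBIC))
E
```

```text
(no output)
```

View pics/c1.png

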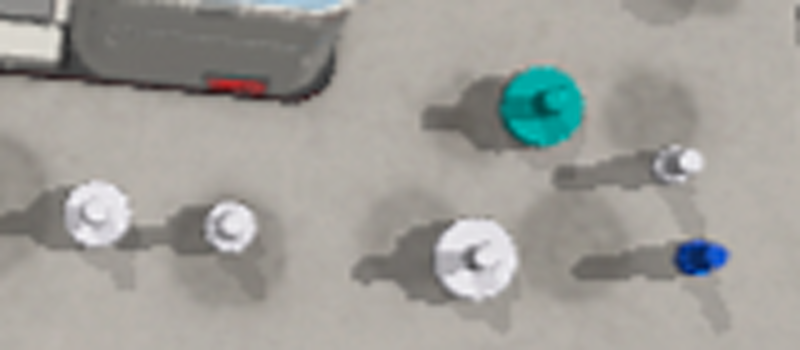

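View pics/c2.png

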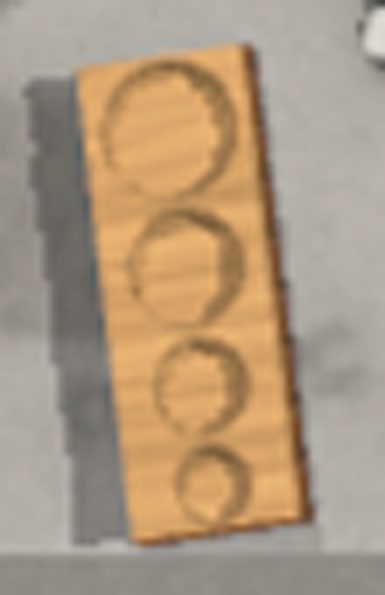

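View pics/c3.png

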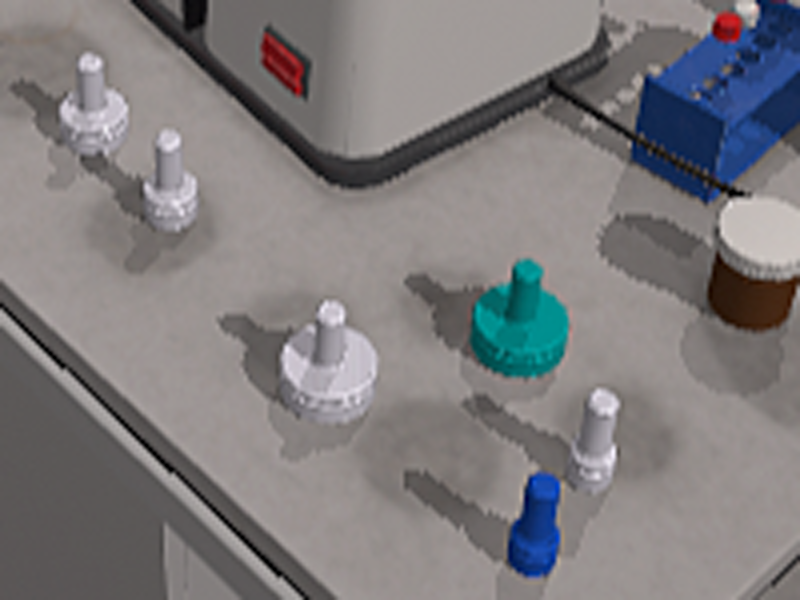

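c1 shows the head centres: second (97,214), third (230,226), large (476,258), small (679,163). c2 shows the bores in order from the top: large (169,129), second (186,267), third (201,387), small (213,484). c3 shows the shank tops at (90,62), (169,137), (331,309) and (603,398). The candidates at 55 mm diameter are the white one (476,258) and the turquoise one (542,107). The small candidates are the white one (679,163) and the blue one. The aluminium (white) ones are the ones meant.

```bash
python3 - <<'E'
from h import *
t=load('top');s=load('scene')
T=dict(second=(97,214,90,62),third=(230,226,169,137),large=(476,258,331,309),small=(679,163,603,398))
for k,(x,y,a,b) in T.items():
    print(k,p2w(t,255+(x+.5)/5-.5,205+(y+.5)/5-.5,.024)[:2].round(4),p2w(s,215+(a+.5)/4-.5,195+(b+.5)/4-.5,.062)[:2].round(4))
P=[]
for x,y in((169,129),(186,267),(201,387),(213,484)):
    P.append(p2w(t,170+(x+.5)/7-.5,205+(y+.5)/7-.5,.028)[:2])
P=np.array(P);print(P.round(4))
L=np.array([0,.065,.12,.1655])
print(np.linalg.norm(P-P[0],axis=1))
c=P.mean(0);d=P[3]-P[0];d/=np.linalg.norm(d);
c0=c-d*L.mean();print('fit',d,(c0+L[:,None]*d).round(4))
# block corners check in c2: (76,72),(248,43),(312,518),(130,545)
q=r.sense();print('small block corners',[p2w(t,170+x/7-.5,205+y/7-.5,.028)[:2].round(3).tolist() for x,y in((76,72),(248,43),(312,518),(130,545))])
print('jar',p2w(t,385,188,.06),'turq',p2w(t,363.4,226.4,.024),'blue',p2w(t,395,257,.03))
E
```

```text
second [0.4568 0.1113] [0.4559 0.1115]
third [0.4486 0.025 ] [0.4485 0.0269]
large [ 0.427  -0.1342] [ 0.4265 -0.1322]
small [ 0.4878 -0.2684] [ 0.4863 -0.264 ]
[[0.5375 0.3726]
 [0.4732 0.3633]
 [0.418  0.3552]
 [0.3738 0.3488]]
[0.         0.06490684 0.12070775 0.16536673]
fit [-0.98955524 -0.14415417] [[0.5374 0.3726]
 [0.473  0.3632]
 [0.4186 0.3553]
 [0.3736 0.3487]]
small block corners [[0.565, 0.417], [0.578, 0.337], [0.358, 0.303], [0.347, 0.386]]
jar [ 0.64408797 -0.2476066   0.06      ] turq [ 0.52367682 -0.18138369  0.024     ] blue [ 0.42338476 -0.2791176   0.03      ]
```

```bash
cat >> h.py <<'E'
def go(x,y,z,yaw=None):
    q=r.sense();R=np.array(q['orientation']);d=R.T@(np.array([x,y,z])-q['ee_pos'])/.15
    print('delta units',d.round(3),'pos',q['ee_pos'].round(4),'yaw',np.degrees(np.arctan2(R[1,1],R[0,1])).round(2),'z',R[:,2].round(4),'w',round(q['gripper_width'],3),'t',q['time_s'])
E
echo
```

Emit:
send_rows --dr '[[0,0,-0.0485],[0,0,-0.0485],[0,0,-0.0485],[0,0,0]]' --linear '[[0,0,0],[0,0,0],[0,0,0],[0,0,0]]' --jaw '[0.6,0.6,0.6,0.6]' --grip_force 40

```text
time_s: 0.6
ee_pos: [0.1915, 0.5945, 0.2306]
orientation: [[-0.99, -0.143, -0.001], [-0.143, 0.99, -0.001], [0.001, -0.001, -1.0]]
force: [0.2, -0.7, 0.3]
gripper_width: 0.602
finger_force: 0.0
```

```bash
python3 -c "
from h import *
go(.4565,.1114,.15)"
```

```text
delta units [-1.288 -3.44   0.54 ] pos [0.1915 0.5945 0.2306] yaw 98.22 z [-5.0e-04 -1.1e-03 -1.0e+00] w 0.602 t 0.6
```

Emit:
send_rows --dr '[[0,0,0],[0,0,0],[0,0,0],[0,0,0],[0,0,0],[0,0,0],[0,0,0],[0,0,0],[0,0,0],[0,0,0],[0,0,0],[0,0,0]]' --linear '[[-0.117,-0.313,0.049],[-0.117,-0.313,0.049],[-0.117,-0.313,0.049],[-0.117,-0.313,0.049],[-0.117,-0.313,0.049],[-0.117,-0.313,0.049],[-0.117,-0.313,0.049],[-0.117,-0.313,0.049],[-0.117,-0.313,0.049],[-0.117,-0.313,0.049],[-0.117,-0.313,0.049],[0,0,0]]' --jaw '[0.6,0.6,0.6,0.6,0.6,0.6,0.6,0.6,0.6,0.6,0.6,0.6]'

```text
time_s: 2.1
ee_pos: [0.4584, 0.1092, 0.15]
orientation: [[-0.991, -0.137, -0.001], [-0.137, 0.991, -0.001], [0.001, -0.001, -1.0]]
force: [-0.9, 0.6, 0.5]
gripper_width: 0.601
finger_force: 0.0
```

```bash
python3 -c "
from h import *
go(.4565,.1114,.029)"
```

```text
delta units [0.01  0.017 0.807] pos [0.4584 0.1092 0.15  ] yaw 97.89 z [-6.e-04 -7.e-04 -1.e+00] w 0.601 t 2.1
```

Emit:
send_rows --dr '[[0,0,0],[0,0,0],[0,0,0],[0,0,0]]' --linear '[[0.01,0.015,0.17],[0,0,0.17],[0,0,0.17],[0,0,0]]' --jaw '[0.6,0.6,0.6,0.6]'

```text
time_s: 2.6
ee_pos: [0.4528, 0.1145, 0.0719]
orientation: [[-0.99, -0.144, -0.006], [-0.144, 0.99, -0.0], [0.006, 0.001, -1.0]]
force: [-0.4, -0.3, 0.3]
gripper_width: 0.602
finger_force: 0.0
```

```bash
python3 - <<'E'
from h import *
go(.4565,.1114,.029)
a=snap('top','t2.png')['img'][190:280,230:330];b=snap('scene','s2.png')['img'][150:270,180:300]
o=np.hstack([cv2.resize(a,(400,360),interpolation=2),cv2.resize(b,(360,360),interpolation=2)])
cv2.imwrite('pics/d2.png',o[:,:,::-1])
E
```

```text
delta units [-0.023 -0.024  0.286] pos [0.4528 0.1145 0.0719] yaw 98.3 z [-5.9e-03 -2.0e-04 -1.0e+00] w 0.602 t 2.6
```

View pics/d2.png

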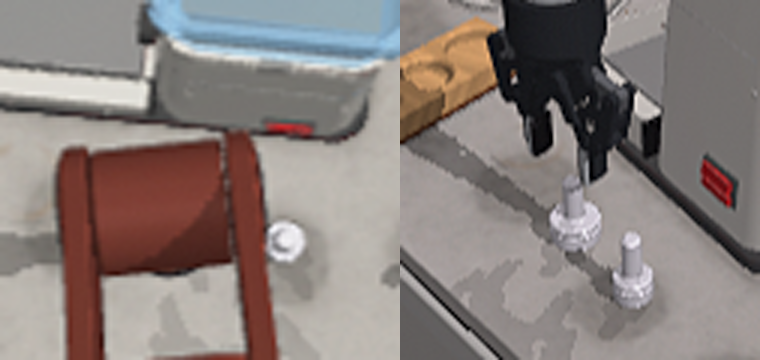

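The scene crop shows the open fingers above the shank at about (573,185), with the pads either side of it. The arm was still settling, so I'll correct now.

Emit:
send_rows --dr '[[0,0,0],[0,0,0],[0,0,0]]' --linear '[[0,0,0],[0,0,0],[0,0,0]]' --jaw '[0.6,0.6,0.6]'

```text
time_s: 3.08
ee_pos: [0.4562, 0.1139, 0.0747]
orientation: [[-0.989, -0.145, 0.001], [-0.145, 0.989, 0.0], [-0.001, -0.0, -1.0]]
force: [-0.1, 0.3, 0.1]
gripper_width: 0.598
finger_force: 0.0
```

```bash
python3 -c "
from h import *
go(.4565,.1114,.029)"
```

```text
delta units [ 0.001 -0.017  0.304] pos [0.4562 0.1139 0.0747] yaw 98.32 z [ 1.4e-03  1.0e-04 -1.0e+00] w 0.598 t 3.075
```

Emit:
send_rows --dr '[[0,0,0],[0,0,0],[0,0,0],[0,0,0],[0,0,0],[0,0,0],[0,0,0],[0,0,0],[0,0,0],[0,0,0],[0,0,0]]' --linear '[[0,-0.017,0],[0,0,0.1],[0,0,0.1],[0,0,0.1],[0,0,0],[0,0,0],[0,0,0],[0,0,0],[0,0,0],[0,0,0],[0,0,0]]' --jaw '[0.6,0.6,0.6,0.6,0.6,0.6,0.45,0.3,0.2,0,0]'

```text
time_s: 4.45
ee_pos: [0.4565, 0.1114, 0.0294]
orientation: [[-0.989, -0.145, 0.001], [-0.145, 0.989, 0.0], [-0.001, 0.0, -1.0]]
force: [-0.7, 0.2, 3.4]
gripper_width: 0.175
finger_force: 39.0
```

```bash
python3 -c "
from h import *
go(.4565,.1114,.029);print(r.sense()['finger_force'],r.sense()['force'])"
```

```text
delta units [-0.     0.     0.003] pos [0.4565 0.1114 0.0294] yaw 98.32 z [ 7.e-04  1.e-04 -1.e+00] w 0.175 t 4.45
38.99988489865791 [-0.73851228  0.19065446  3.39804225]
```

Emit:
send_rows --dr '[[0,0,0],[0,0,0],[0,0,0],[0,0,0],[0,0,0],[0,0,0],[0,0,0],[0,0,0],[0,0,0],[0,0,0],[0,0,0],[0,0,0]]' --linear '[[0,0,-0.05],[0,0,-0.2],[0,0,-0.25],[0,0,-0.2],[-0.05,0.235,0],[-0.05,0.235,0],[-0.05,0.235,0],[-0.05,0.235,0],[-0.05,0.235,0],[-0.05,0.235,0],[-0.05,0.235,0],[0,0,0]]' --jaw '[0,0,0,0,0,0,0,0,0,0,0,0]'

```text
time_s: 5.95
ee_pos: [0.4719, 0.365, 0.1338]
orientation: [[-0.989, -0.148, -0.0], [-0.148, 0.989, 0.0], [-0.0, 0.0, -1.0]]
force: [0.2, 0.2, -1.4]
gripper_width: 0.169
finger_force: 39.4
```

Emit:
send_rows --dr '[[0,0,0],[0,0,0],[0,0,0],[0,0,0],[0,0,0]]' --linear '[[0,0,0],[0,0,0.15],[0,0,0.1],[0,0,0],[0,0,0]]' --jaw '[0,0,0,0,0]'

```text
time_s: 6.58
ee_pos: [0.4726, 0.3628, 0.0968]
orientation: [[-0.99, -0.144, 0.0], [-0.144, 0.99, 0.0], [-0.0, 0.0, -1.0]]
force: [0.3, 0.7, -1.3]
gripper_width: 0.18
finger_force: 39.4
```

```bash
python3 - <<'E'
from h import *
go(.473,.3632,.045)
a=snap('top','t3.png')['img'][190:290,150:250];b=snap('scene','s3.png')['img'][110:230,120:240]
o=np.hstack([cv2.resize(a,(400,400),interpolation=2),cv2.resize(b,(400,400),interpolation=2)])
cv2.imwrite('pics/d3.png',o[:,:,::-1])
E
```

```text
delta units [-0.003  0.002  0.346] pos [0.4726 0.3628 0.0968] yaw 98.29 z [ 4.e-04  2.e-04 -1.e+00] w 0.18 t 6.575
```

View pics/d3.png

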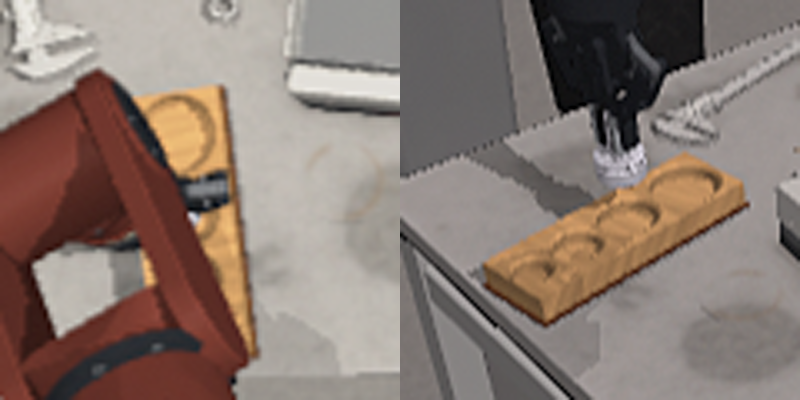

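The driver head hangs at crop (593–650, bottom 186). The second bore's rim lies at about (627,217). I'll compare both with their projections.

```bash
python3 - <<'E'
from h import *
s=load('scene')
def ell(x,y,z,rad):
    p=np.array([w2p(s,(x+rad*np.cos(a),y+rad*np.sin(a),z)) for a in np.linspace(0,6.28,60)])
    p=(p-[120,110])*3.333+[400,0]; return p.min(0).round(1),p.max(0).round(1)
print('head top',ell(.4726,.3628,.0914,.0215),'foot',ell(.4726,.3628,.0674,.0185))
for x,y,rr in((.5374,.3726,.032),(.473,.3632,.027),(.4186,.3553,.022),(.3736,.3487,.0175)): print(ell(x,y,.028,rr))
cv2.imwrite('pics/d4.png',cv2.resize(s['img'][145:215,140:230,::-1],None,fx=8,fy=8,interpolation=2))
E
```

```text
head top (array([592. , 138.5]), array([644.9, 166.7])) foot (array([599.8, 164.8]), array([644.8, 189.3]))
(array([648.6, 163.2]), array([722.1, 203.7]))
(array([596.4, 197.6]), array([660.6, 233.9]))
(array([550.6, 229.1]), array([604.7, 260.3]))
(array([511.4, 256.8]), array([555.6, 282.8]))
```

View pics/d4.png

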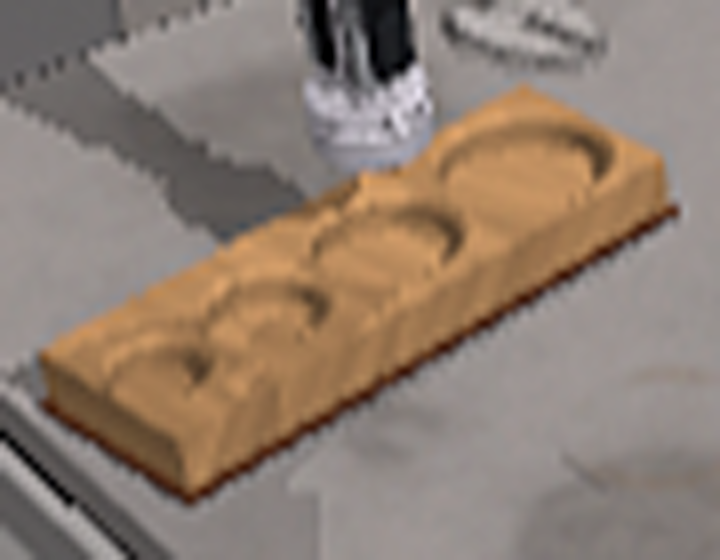

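The measured head edges (593, 649, bottom 187) and bore rims match the projections to within 1 px. I'll lower it slowly.

Emit:
send_rows --dr '[[0,0,0],[0,0,0],[0,0,0],[0,0,0],[0,0,0],[0,0,0],[0,0,0],[0,0,0]]' --linear '[[-0.003,0.002,0.1],[0,0,0.08],[0,0,0.06],[0,0,0.04],[0,0,0.03],[0,0,0.025],[0,0,0],[0,0,0]]' --jaw '[0,0,0,0,0,0,0,0]'

```text
time_s: 7.68
ee_pos: [0.4729, 0.3636, 0.0465]
orientation: [[-0.989, -0.145, 0.001], [-0.145, 0.989, 0.0], [-0.001, 0.0, -1.0]]
force: [0.7, 0.4, -1.5]
gripper_width: 0.173
finger_force: 39.4
```

```bash
python3 -c "
from h import *
go(.473,.3632,.0454)"
```

```text
delta units [ 0.    -0.002  0.008] pos [0.4729 0.3636 0.0465] yaw 98.32 z [ 5.e-04  4.e-04 -1.e+00] w 0.173 t 7.675
```

Down to contact, then open gradually to 0.4 and rise.

Emit:
send_rows --dr '[[0,0,0],[0,0,0],[0,0,0],[0,0,0],[0,0,0],[0,0,0]]' --linear '[[0,0,0.007],[0,0,0],[0,0,0],[0,0,0],[0,0,0],[0,0,0]]' --jaw '[0,0,0.22,0.3,0.45,0.5]'

```text
time_s: 8.43
ee_pos: [0.4727, 0.3635, 0.0452]
orientation: [[-0.989, -0.145, 0.0], [-0.145, 0.989, 0.0], [-0.0, 0.0, -1.0]]
force: [0.9, 1.0, 0.3]
gripper_width: 0.5
finger_force: 0.0
```

Emit:
send_rows --dr '[[0,0,0],[0,0,0],[0,0,0],[0,0,0],[0,0,0]]' --linear '[[0,0,-0.1],[0,0,-0.2],[0,0,-0.25],[0,0,0],[0,0,0]]' --jaw '[0.6,0.6,0.6,0.6,0.6]'

```text
time_s: 9.05
ee_pos: [0.4725, 0.3634, 0.128]
orientation: [[-0.989, -0.145, 0.0], [-0.145, 0.989, 0.0], [-0.0, 0.0, -1.0]]
force: [-0.4, -0.7, -0.8]
gripper_width: 0.6
finger_force: 0.0
```

```bash
python3 - <<'E'
from h import *
go(.4486,.026,.1)
s=snap('scene','s5.png')
cv2.imwrite('pics/d5.png',cv2.resize(s['img'][145:215,140:230,::-1],None,fx=8,fy=8,interpolation=2))
E
```

```text
delta units [ 0.484 -2.202  0.186] pos [0.4725 0.3634 0.128 ] yaw 98.33 z [ 2.e-04  1.e-04 -1.e+00] w 0.6 t 9.05
```

View pics/d5.png

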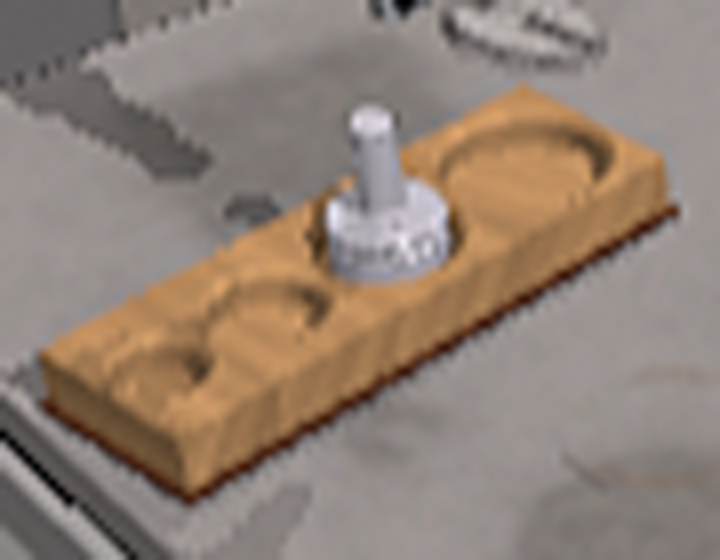

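The second driver is seated upright in its bore: shank top (372,118), head (388,240). Next is the third.

Emit:
send_rows --dr '[[0,0,0],[0,0,0],[0,0,0],[0,0,0],[0,0,0],[0,0,0],[0,0,0],[0,0,0],[0,0,0],[0,0,0],[0,0,0],[0,0,0]]' --linear '[[0.06,-0.275,0.025],[0.06,-0.275,0.025],[0.06,-0.275,0.025],[0.06,-0.275,0.025],[0.06,-0.275,0.025],[0.06,-0.275,0.025],[0.06,-0.275,0.025],[0.064,-0.277,0.01],[0,0,0],[0,0,0],[0,0,0],[0,0,0]]' --jaw '[0.6,0.6,0.6,0.6,0.6,0.6,0.6,0.6,0.6,0.6,0.6,0.6]'

```text
time_s: 10.6
ee_pos: [0.4487, 0.027, 0.0998]
orientation: [[-0.989, -0.146, -0.0], [-0.146, 0.989, 0.0], [0.0, 0.0, -1.0]]
force: [0.0, -0.2, 0.0]
gripper_width: 0.6
finger_force: 0.0
```

```bash
python3 -c "
from h import *
go(.4486,.026,.029)"
```

```text
delta units [ 0.001 -0.007  0.472] pos [0.4487 0.027  0.0998] yaw 98.42 z [-2.e-04  1.e-04 -1.e+00] w 0.6 t 10.6
```

Emit:
send_rows --dr '[[0,0,0],[0,0,0],[0,0,0],[0,0,0],[0,0,0],[0,0,0],[0,0,0],[0,0,0],[0,0,0],[0,0,0],[0,0,0],[0,0,0]]' --linear '[[0,-0.007,0.1],[0,0,0.12],[0,0,0.1],[0,0,0.1],[0,0,0.05],[0,0,0],[0,0,0],[0,0,0],[0,0,0],[0,0,0],[0,0,0],[0,0,0]]' --jaw '[0.6,0.6,0.6,0.6,0.6,0.6,0.6,0.45,0.3,0.2,0,0]'

```text
time_s: 12.1
ee_pos: [0.4491, 0.025, 0.0297]
orientation: [[-0.989, -0.145, 0.001], [-0.145, 0.989, -0.0], [-0.0, -0.0, -1.0]]
force: [-0.8, 0.7, 1.9]
gripper_width: 0.171
finger_force: 39.0
```

```bash
python3 -c "
from h import *
go(.4186,.3553,.029)"
```

```text
delta units [-0.117  2.208  0.005] pos [0.4491 0.025  0.0297] yaw 98.33 z [ 5.e-04 -1.e-04 -1.e+00] w 0.171 t 12.1
```

Emit:
send_rows --dr '[[0,0,0],[0,0,0],[0,0,0],[0,0,0],[0,0,0],[0,0,0],[0,0,0],[0,0,0],[0,0,0],[0,0,0],[0,0,0],[0,0,0]]' --linear '[[0,0,-0.05],[0,0,-0.2],[0,0,-0.25],[0,0,-0.2],[-0.015,0.276,0],[-0.015,0.276,0],[-0.015,0.276,0],[-0.015,0.276,0],[-0.015,0.276,0],[-0.015,0.276,0],[-0.015,0.276,0],[-0.012,0.276,0]]' --jaw '[0,0,0,0,0,0,0,0,0,0,0,0]'

```text
time_s: 13.6
ee_pos: [0.4178, 0.3565, 0.1345]
orientation: [[-0.989, -0.145, -0.0], [-0.145, 0.989, -0.0], [0.0, -0.0, -1.0]]
force: [0.2, 0.3, 0.2]
gripper_width: 0.174
finger_force: 39.1
```

Emit:
send_rows --dr '[[0,0,0],[0,0,0],[0,0,0],[0,0,0],[0,0,0]]' --linear '[[0,0,0],[0,0,0.15],[0,0,0.1],[0,0,0],[0,0,0]]' --jaw '[0,0,0,0,0]'

```text
time_s: 14.22
ee_pos: [0.4186, 0.355, 0.0973]
orientation: [[-0.99, -0.144, 0.0], [-0.144, 0.99, 0.0], [-0.0, 0.0, -1.0]]
force: [0.0, 0.6, -0.9]
gripper_width: 0.172
finger_force: 39.2
```

```bash
python3 -c "
from h import *
go(.4186,.3553,.0455);print(r.sense()['finger_force'])
s=snap('scene','s6.png')
cv2.imwrite('pics/d6.png',cv2.resize(s['img'][145:215,140:230,::-1],None,fx=8,fy=8,interpolation=2))
def ell(x,y,z,rad):
    p=np.array([w2p(s,(x+rad*np.cos(a),y+rad*np.sin(a),z)) for a in np.linspace(0,6.28,60)])
    p=(p-[140,145])*8; return p.min(0).round(1),p.max(0).round(1)
x,y,z=r.sense()['ee_pos'];print(ell(x,y,z-.0057,.0165),ell(x,y,z-.0267,.0165),ell(x,y,z-.0297,.0135))
"
```

```text
delta units [0.    0.002 0.345] pos [0.4186 0.355  0.0973] yaw 98.29 z [ 4.e-04  1.e-04 -1.e+00] w 0.172 t 14.225
39.21224416553741
(array([188. , 123.8]), array([288.8, 178.5])) (array([198.3, 175.8]), array([297.9, 231. ])) (array([208.9, 188.1]), array([290.2, 233.3]))
```

View pics/d6.png

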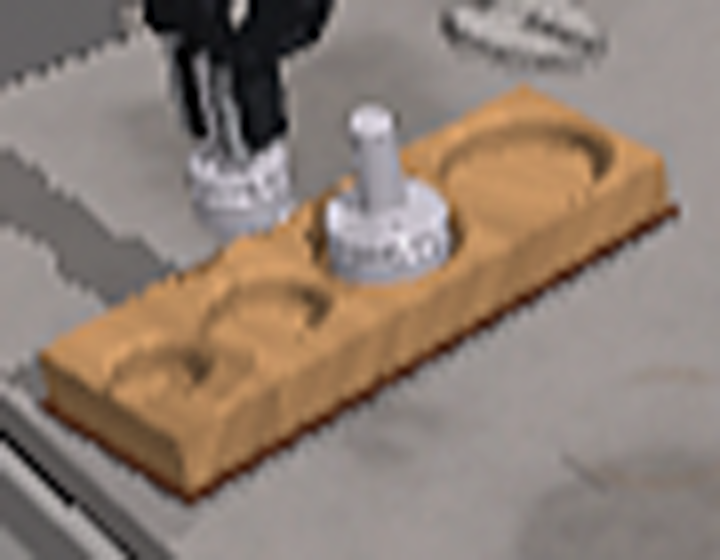

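The third driver's head spans about 188–297 with its bottom at 234, which matches the prediction (188–298, 233). I'll set it down.

Emit:
send_rows --dr '[[0,0,0],[0,0,0],[0,0,0],[0,0,0],[0,0,0],[0,0,0],[0,0,0],[0,0,0]]' --linear '[[0,0.002,0.1],[0,0,0.08],[0,0,0.06],[0,0,0.04],[0,0,0.03],[0,0,0.03],[0,0,0],[0,0,0]]' --jaw '[0,0,0,0,0,0,0,0]'

```text
time_s: 15.28
ee_pos: [0.4183, 0.3557, 0.046]
orientation: [[-0.989, -0.145, 0.0], [-0.145, 0.989, 0.0], [-0.0, 0.0, -1.0]]
force: [0.1, -0.1, -0.6]
gripper_width: 0.172
finger_force: 39.2
```

Emit:
send_rows --dr '[[0,0,0],[0,0,0],[0,0,0],[0,0,0],[0,0,0],[0,0,0]]' --linear '[[0,0,0.005],[0,0,0],[0,0,0],[0,0,0],[0,0,0],[0,0,0]]' --jaw '[0,0,0.22,0.3,0.45,0.5]'

```text
time_s: 16.02
ee_pos: [0.4181, 0.3556, 0.045]
orientation: [[-0.989, -0.145, -0.0], [-0.145, 0.989, -0.0], [0.0, -0.0, -1.0]]
force: [-0.6, -0.0, -0.1]
gripper_width: 0.499
finger_force: 0.0
```

Emit:
send_rows --dr '[[0,0,0],[0,0,0],[0,0,0],[0,0,0],[0,0,0]]' --linear '[[0,0,-0.1],[0,0,-0.2],[0,0,-0.25],[0,0,0],[0,0,0]]' --jaw '[0.6,0.6,0.6,0.6,0.6]'

```text
time_s: 16.65
ee_pos: [0.4181, 0.3555, 0.128]
orientation: [[-0.989, -0.145, 0.0], [-0.145, 0.989, 0.0], [-0.0, 0.0, -1.0]]
force: [0.7, -0.4, -0.4]
gripper_width: 0.6
finger_force: 0.0
```

```bash
python3 -c "
from h import *
go(.4268,-.133,.1)"
```

```text
delta units [ 0.414 -3.231  0.186] pos [0.4181 0.3555 0.128 ] yaw 98.33 z [ 3.e-04  2.e-04 -1.e+00] w 0.6 t 16.65
```

Emit:
send_rows --dr '[[0,0,0],[0,0,0],[0,0,0],[0,0,0],[0,0,0],[0,0,0],[0,0,0],[0,0,0],[0,0,0],[0,0,0],[0,0,0],[0,0,0]]' --linear '[[0.038,-0.294,0.017],[0.038,-0.294,0.017],[0.038,-0.294,0.017],[0.038,-0.294,0.017],[0.038,-0.294,0.017],[0.038,-0.294,0.017],[0.038,-0.294,0.017],[0.038,-0.294,0.017],[0.038,-0.294,0.017],[0.038,-0.294,0.017],[0.034,-0.291,0.016],[0,0,0]]' --jaw '[0.6,0.6,0.6,0.6,0.6,0.6,0.6,0.6,0.6,0.6,0.6,0.6]'

```text
time_s: 18.15
ee_pos: [0.426, -0.1349, 0.0986]
orientation: [[-0.99, -0.14, -0.002], [-0.14, 0.99, 0.001], [0.002, 0.001, -1.0]]
force: [-0.5, 0.5, 0.2]
gripper_width: 0.597
finger_force: 0.0
```

Emit:
send_rows --dr '[[0,0,0],[0,0,0],[0,0,0]]' --linear '[[0,0,0],[0,0,0],[0,0,0]]' --jaw '[0.6,0.6,0.6]'

```text
time_s: 18.52
ee_pos: [0.4268, -0.1318, 0.0996]
orientation: [[-0.989, -0.147, -0.0], [-0.147, 0.989, 0.0], [0.0, 0.0, -1.0]]
force: [-0.6, 0.1, -1.1]
gripper_width: 0.596
finger_force: 0.0
```

```bash
python3 -c "
from h import *
go(.4268,-.133,.0295)"
```

```text
delta units [ 0.001 -0.008  0.467] pos [ 0.4268 -0.1318  0.0996] yaw 98.43 z [-5.e-04  3.e-04 -1.e+00] w 0.596 t 18.525
```

Emit:
send_rows --dr '[[0,0,0],[0,0,0],[0,0,0],[0,0,0],[0,0,0],[0,0,0],[0,0,0],[0,0,0],[0,0,0],[0,0,0],[0,0,0],[0,0,0]]' --linear '[[0,-0.007,0.1],[0,0,0.12],[0,0,0.1],[0,0,0.1],[0,0,0.047],[0,0,0],[0,0,0],[0,0,0],[0,0,0],[0,0,0],[0,0,0],[0,0,0]]' --jaw '[0.6,0.6,0.6,0.6,0.6,0.6,0.6,0.45,0.3,0.2,0,0]' --grip_force 50

```text
time_s: 20.02
ee_pos: [0.4274, -0.1341, 0.03]
orientation: [[-0.989, -0.145, 0.001], [-0.145, 0.989, -0.0], [-0.001, -0.0, -1.0]]
force: [-0.5, 0.8, 3.1]
gripper_width: 0.171
finger_force: 49.0
```

```bash
python3 -c "
from h import *
go(.4268,.3,.134);go(.5374,.3726,.134);print(r.sense()['finger_force'])"
```

```text
delta units [-0.415  2.864 -0.694] pos [ 0.4274 -0.1341  0.03  ] yaw 98.32 z [ 6.e-04 -2.e-04 -1.e+00] w 0.171 t 20.025
delta units [-1.215  3.236 -0.694] pos [ 0.4274 -0.1341  0.03  ] yaw 98.32 z [ 6.e-04 -2.e-04 -1.e+00] w 0.171 t 20.025
49.00598199223168
```

Emit:
send_rows --dr '[[0,0,0],[0,0,0],[0,0,0],[0,0,0],[0,0,0],[0,0,0],[0,0,0],[0,0,0],[0,0,0],[0,0,0],[0,0,0],[0,0,0]]' --linear '[[0,0,-0.05],[0,0,-0.2],[0,0,-0.25],[0,0,-0.25],[-0.052,0.358,0],[-0.052,0.358,0],[-0.052,0.358,0],[-0.052,0.358,0],[-0.052,0.358,0],[-0.052,0.358,0],[-0.052,0.358,0],[-0.052,0.358,0]]' --jaw '[0,0,0,0,0,0,0,0,0,0,0,0]'

```text
time_s: 21.52
ee_pos: [0.426, 0.3018, 0.1421]
orientation: [[-0.989, -0.145, -0.0], [-0.145, 0.989, -0.0], [0.0, -0.0, -1.0]]
force: [1.3, -1.3, -0.9]
gripper_width: 0.169
finger_force: 49.0
```

Emit:
send_rows --dr '[[0,0,0],[0,0,0],[0,0,0],[0,0,0],[0,0,0],[0,0,0],[0,0,0]]' --linear '[[-0.2,0.093,0],[-0.2,0.093,0],[-0.2,0.093,0],[-0.2,0.093,0],[0,0,0],[0,0,0],[0,0,0]]' --jaw '[0,0,0,0,0,0,0]'

```text
time_s: 22.4
ee_pos: [0.5361, 0.3721, 0.1418]
orientation: [[-0.989, -0.145, -0.001], [-0.145, 0.989, -0.001], [0.002, -0.001, -1.0]]
force: [-0.3, -0.7, -1.2]
gripper_width: 0.169
finger_force: 49.2
```

```bash
python3 -c "
from h import *
go(.5374,.3726,.046);print(r.sense()['finger_force'])
s=snap('scene','s7.png')
cv2.imwrite('pics/d7.png',cv2.resize(s['img'][125:205,140:230,::-1],None,fx=7,fy=7,interpolation=2))
def ell(x,y,z,rad):
    p=np.array([w2p(s,(x+rad*np.cos(a),y+rad*np.sin(a),z)) for a in np.linspace(0,6.28,60)])
    p=(p-[140,125])*7; return p.min(0).round(1),p.max(0).round(1)
x,y,z=r.sense()['ee_pos'];print(ell(x,y,z-.006,.0265),ell(x,y,z-.027,.0265),ell(x,y,z-.03,.0235))
"
```

```text
delta units [-0.01   0.003  0.639] pos [0.5361 0.3721 0.1418] yaw 98.32 z [-1.4e-03 -8.0e-04 -1.0e+00] w 0.169 t 22.4
49.164073679130524
(array([361.5,  19.3]), array([496.9,  86. ])) (array([368.1,  65.4]), array([502. , 132.9])) (array([376.6,  75.6]), array([495.1, 135.6]))
```

View pics/d7.png

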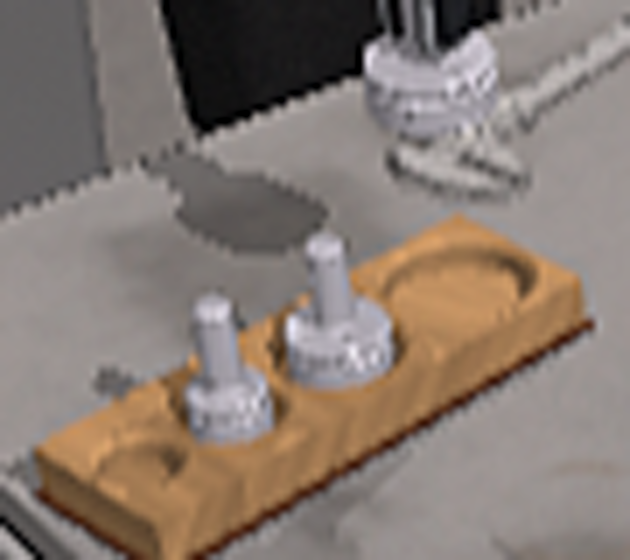

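The third driver is seated. The large head spans 363–500 with its bottom at about 139, close to the prediction. I'll lower it.

Emit:
send_rows --dr '[[0,0,0],[0,0,0],[0,0,0],[0,0,0],[0,0,0],[0,0,0],[0,0,0],[0,0,0],[0,0,0],[0,0,0],[0,0,0]]' --linear '[[-0.004,0.003,0.1],[0,0,0.14],[0,0,0.13],[0,0,0.1],[0,0,0.06],[0,0,0.04],[0,0,0.03],[0,0,0.03],[0,0,0],[0,0,0],[0,0,0]]' --jaw '[0,0,0,0,0,0,0,0,0,0,0]'

```text
time_s: 23.82
ee_pos: [0.538, 0.3734, 0.0481]
orientation: [[-0.989, -0.145, 0.001], [-0.145, 0.989, 0.0], [-0.001, 0.0, -1.0]]
force: [-0.3, 0.4, -0.3]
gripper_width: 0.172
finger_force: 49.2
```

```bash
python3 -c "
from h import *
go(.5374,.3726,.046)"
```

```text
delta units [ 0.005 -0.005  0.014] pos [0.538  0.3734 0.0481] yaw 98.33 z [ 6.e-04  4.e-04 -1.e+00] w 0.172 t 23.825
```

Emit:
send_rows --dr '[[0,0,0],[0,0,0],[0,0,0],[0,0,0],[0,0,0],[0,0,0],[0,0,0]]' --linear '[[0.004,-0.004,0.008],[0,0,0.006],[0,0,0],[0,0,0],[0,0,0],[0,0,0],[0,0,0]]' --jaw '[0,0,0,0.22,0.3,0.45,0.5]'

```text
time_s: 24.7
ee_pos: [0.5373, 0.3726, 0.0455]
orientation: [[-0.989, -0.145, 0.0], [-0.145, 0.989, 0.0], [-0.0, 0.0, -1.0]]
force: [-0.7, -0.4, -0.4]
gripper_width: 0.5
finger_force: 0.0
```

Emit:
send_rows --dr '[[0,0,0],[0,0,0],[0,0,0],[0,0,0],[0,0,0]]' --linear '[[0,0,-0.1],[0,0,-0.2],[0,0,-0.25],[0,0,0],[0,0,0]]' --jaw '[0.6,0.6,0.6,0.6,0.6]'

```text
time_s: 25.32
ee_pos: [0.5373, 0.3726, 0.1285]
orientation: [[-0.989, -0.145, 0.0], [-0.145, 0.989, 0.0], [-0.0, 0.0, -1.0]]
force: [-0.1, -0.2, -0.9]
gripper_width: 0.602
finger_force: 0.0
```

```bash
python3 - <<'E'
from h import *
go(.4268,.3,.13)
# refine small driver from the first pictures: silhouette centroid of bright pixels
i=snap('top','t8.png')['img'];s=snap('scene','s8.png')['img']
a=cv2.resize(i[225:250,375:405],(360,300),interpolation=2);b=cv2.resize(s[285:325,345:380],(350,400),interpolation=2)
o=np.zeros((560,780,3),np.uint8);o[:300,:360]=a;o[:400,400:750]=b
cv2.imwrite('pics/d8.png',o[:,:,::-1])
T=load('top');S=load('scene')
def ell(C,x,y,z,rad,off,k,add=0):
    p=np.array([w2p(C,(x+rad*np.cos(t),y+rad*np.sin(t),z)) for t in np.linspace(0,6.28,60)])
    p=(p-off+.5)*k+[add,0]; return p.min(0).round().tolist(),p.max(0).round().tolist()
for z,rad in((.062,.008),(.024,.012),(.003,.012)):
    print(z,ell(T,.487,-.266,z,rad,[375,225],12),ell(S,.487,-.266,z,rad,[345,285],10,400))
E
```

```text
delta units [ 0.799 -0.372 -0.01 ] pos [0.5373 0.3726 0.1285] yaw 98.32 z [ 4.e-04  2.e-04 -1.e+00] w 0.602 t 25.325
0.062 ([190.0, 115.0], [251.0, 176.0]) ([578.0, 69.0], [660.0, 132.0])
0.024 ([138.0, 111.0], [226.0, 200.0]) ([535.0, 175.0], [655.0, 271.0])
0.003 ([118.0, 117.0], [205.0, 204.0]) ([523.0, 240.0], [641.0, 335.0])
```

View pics/d8.png

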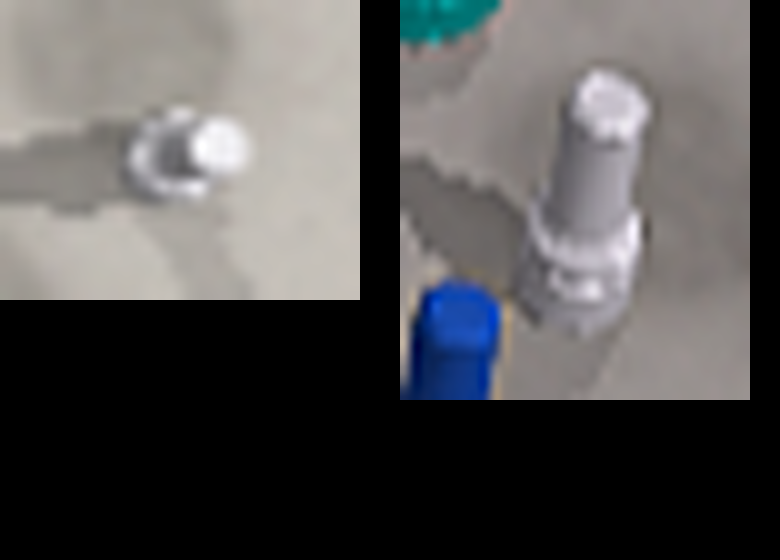

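The small driver's shank top is at (218,145) in the top view and (610,104) in the scene view, so it stands at about (0.4865,-0.2655). I'll go there, passing in front of the feeder.

Emit:
send_rows --dr '[[0,0,0],[0,0,0],[0,0,0],[0,0,0],[0,0,0],[0,0,0],[0,0,0],[0,0,0],[0,0,0],[0,0,0],[0,0,0],[0,0,0]]' --linear '[[0.2,-0.093,0],[0.2,-0.093,0],[0.2,-0.093,0],[0.2,-0.093,0],[0.054,-0.371,0],[0.054,-0.371,0],[0.054,-0.371,0],[0.054,-0.371,0],[0.054,-0.371,0],[0.054,-0.371,0],[0.054,-0.371,0],[0.054,-0.371,0]]' --jaw '[0.6,0.6,0.6,0.6,0.6,0.6,0.6,0.6,0.6,0.6,0.6,0.6]'

```text
time_s: 26.92
ee_pos: [0.4258, -0.1513, 0.127]
orientation: [[-0.99, -0.144, -0.002], [-0.144, 0.99, 0.001], [0.001, 0.001, -1.0]]
force: [1.5, 0.1, 0.5]
gripper_width: 0.602
finger_force: 0.0
```

Emit:
send_rows --dr '[[0,0,0],[0,0,0],[0,0,0]]' --linear '[[0,0,0],[0,0,0],[0,0,0]]' --jaw '[0.6,0.6,0.6]'

```text
time_s: 27.3
ee_pos: [0.4264, -0.1484, 0.1273]
orientation: [[-0.989, -0.147, -0.002], [-0.147, 0.989, 0.001], [0.001, 0.001, -1.0]]
force: [0.8, -0.0, 0.2]
gripper_width: 0.597
finger_force: 0.0
```

```bash
python3 -c "
from h import *
go(.4865,-.2655,.1)"
```

```text
delta units [-0.282 -0.831  0.18 ] pos [ 0.4264 -0.1484  0.1273] yaw 98.43 z [-0.0016  0.0012 -1.    ] w 0.597 t 27.3
```

Emit:
send_rows --dr '[[0,0,0],[0,0,0],[0,0,0],[0,0,0],[0,0,0],[0,0,0],[0,0,0],[0,0,0]]' --linear '[[-0.07,-0.208,0.045],[-0.07,-0.208,0.045],[-0.07,-0.208,0.045],[-0.07,-0.208,0.045],[0,0,0],[0,0,0],[0,0,0],[0,0,0]]' --jaw '[0.6,0.6,0.6,0.6,0.6,0.6,0.6,0.6]'

```text
time_s: 28.3
ee_pos: [0.4865, -0.2664, 0.1013]
orientation: [[-0.989, -0.146, 0.0], [-0.146, 0.989, 0.0], [-0.0, 0.0, -1.0]]
force: [-0.4, -1.0, -0.0]
gripper_width: 0.598
finger_force: 0.0
```

```bash
python3 -c "
from h import *
go(.4865,-.2655,.03)"
```

```text
delta units [-0.001  0.006  0.475] pos [ 0.4865 -0.2664  0.1013] yaw 98.38 z [ 1.e-04  0.e+00 -1.e+00] w 0.598 t 28.3
```

Emit:
send_rows --dr '[[0,0,0],[0,0,0],[0,0,0],[0,0,0],[0,0,0],[0,0,0],[0,0,0],[0,0,0],[0,0,0],[0,0,0],[0,0,0],[0,0,0]]' --linear '[[0,0.006,0.1],[0,0,0.12],[0,0,0.1],[0,0,0.1],[0,0,0.055],[0,0,0],[0,0,0],[0,0,0],[0,0,0],[0,0,0],[0,0,0],[0,0,0]]' --jaw '[0.6,0.6,0.6,0.6,0.6,0.6,0.6,0.45,0.3,0.2,0,0]' --grip_force 40

```text
time_s: 29.8
ee_pos: [0.4868, -0.2666, 0.0302]
orientation: [[-0.989, -0.145, 0.001], [-0.145, 0.989, -0.0], [-0.001, -0.001, -1.0]]
force: [0.0, 0.4, 2.1]
gripper_width: 0.173
finger_force: 39.2
```

```bash
python3 -c "
from h import *
go(.4268,-.15,.14);go(.3736,.3487,.14);print(r.sense()['finger_force'])"
```

```text
delta units [ 0.283  0.827 -0.732] pos [ 0.4868 -0.2666  0.0302] yaw 98.32 z [ 6.e-04 -4.e-04 -1.e+00] w 0.173 t 29.8
delta units [ 0.152  4.168 -0.734] pos [ 0.4868 -0.2666  0.0302] yaw 98.32 z [ 6.e-04 -4.e-04 -1.e+00] w 0.173 t 29.8
39.16928141465178
```

Emit:
send_rows --dr '[[0,0,0],[0,0,0],[0,0,0],[0,0,0],[0,0,0],[0,0,0],[0,0,0],[0,0,0]]' --linear '[[0,0,-0.05],[0,0,-0.2],[0,0,-0.25],[0,0,-0.23],[0.094,0.276,0],[0.094,0.276,0],[0.095,0.275,0],[0,0,0]]' --jaw '[0,0,0,0,0,0,0,0]'

```text
time_s: 30.8
ee_pos: [0.4242, -0.1471, 0.1385]
orientation: [[-0.989, -0.147, -0.003], [-0.147, 0.989, 0.002], [0.002, 0.002, -1.0]]
force: [-0.1, -0.7, -0.2]
gripper_width: 0.175
finger_force: 39.2
```

Emit:
send_rows --dr '[[0,0,0],[0,0,0],[0,0,0],[0,0,0],[0,0,0],[0,0,0],[0,0,0],[0,0,0],[0,0,0],[0,0,0],[0,0,0],[0,0,0]]' --linear '[[-0.013,0.334,0],[-0.013,0.334,0],[-0.013,0.334,0],[-0.013,0.334,0],[-0.013,0.334,0],[-0.013,0.334,0],[-0.013,0.334,0],[-0.013,0.334,0],[-0.013,0.334,0],[-0.014,0.335,0],[0,0,0],[0,0,0]]' --jaw '[0,0,0,0,0,0,0,0,0,0,0,0]'

```text
time_s: 32.3
ee_pos: [0.3738, 0.3484, 0.1392]
orientation: [[-0.989, -0.145, -0.0], [-0.145, 0.989, -0.001], [0.0, -0.001, -1.0]]
force: [0.4, 0.9, -0.2]
gripper_width: 0.174
finger_force: 39.4
```

Emit:
send_rows --dr '[[0,0,0],[0,0,0],[0,0,0],[0,0,0],[0,0,0]]' --linear '[[0,0,0.15],[0,0,0.12],[0,0,0],[0,0,0],[0,0,0]]' --jaw '[0,0,0,0,0]'

```text
time_s: 32.92
ee_pos: [0.3742, 0.3492, 0.0998]
orientation: [[-0.989, -0.145, 0.002], [-0.145, 0.989, 0.001], [-0.002, 0.001, -1.0]]
force: [-0.1, 1.0, -0.1]
gripper_width: 0.172
finger_force: 39.4
```

```bash
python3 -c "
from h import *
go(.3736,.3487,.0462);print(r.sense()['finger_force'])
s=snap('scene','s9.png')
cv2.imwrite('pics/d9.png',cv2.resize(s['img'][145:215,130:230,::-1],None,fx=8,fy=8,interpolation=2))
def ell(x,y,z,rad):
    p=np.array([w2p(s,(x+rad*np.cos(a),y+rad*np.sin(a),z)) for a in np.linspace(0,6.28,60)])
    p=(p-[130,145]+.5)*8; return p.min(0).round(1),p.max(0).round(1)
x,y,z=r.sense()['ee_pos'];print(ell(x,y,z-.006,.012),ell(x,y,z-.027,.012),ell(x,y,z-.03,.009),ell(.3736,.3487,.028,.0175))
"
```

```text
delta units [ 0.005 -0.003  0.357] pos [0.3742 0.3492 0.0998] yaw 98.31 z [ 0.0015  0.001  -1.    ] w 0.172 t 32.925
39.432189230719814
(array([172.8, 187.6]), array([248.3, 229.2])) (array([184.5, 240.3]), array([259.1, 282.2])) (array([195.5, 252.9]), array([251.3, 284.4])) (array([191.3, 340.5]), array([297.4, 402.8]))
```

View pics/d9.png

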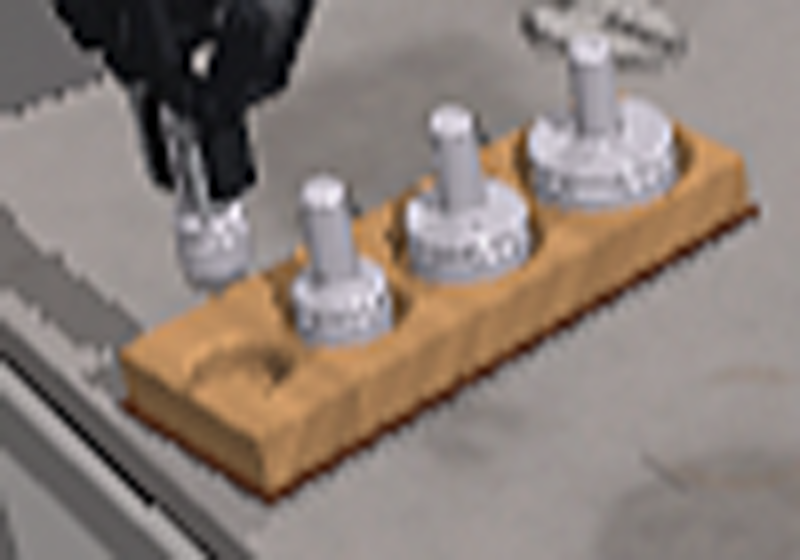

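The other three are seated. The small head spans 176–255 and the bore 187–294. Both sit 0.5 px left of prediction, so they are aligned with each other. I'll lower it.

Emit:
send_rows --dr '[[0,0,0],[0,0,0],[0,0,0],[0,0,0],[0,0,0],[0,0,0],[0,0,0],[0,0,0],[0,0,0]]' --linear '[[0.003,-0.002,0.1],[0,0,0.08],[0,0,0.06],[0,0,0.04],[0,0,0.035],[0,0,0.03],[0,0,0],[0,0,0],[0,0,0]]' --jaw '[0,0,0,0,0,0,0,0,0]'

```text
time_s: 34.1
ee_pos: [0.3733, 0.3487, 0.0474]
orientation: [[-0.989, -0.145, 0.001], [-0.145, 0.989, 0.0], [-0.001, 0.0, -1.0]]
force: [-0.8, 0.1, 0.1]
gripper_width: 0.175
finger_force: 39.4
```

```bash
python3 -c "
from h import *
go(.3736,.3487,.0462)"
```

```text
delta units [-0.002 -0.001  0.008] pos [0.3733 0.3487 0.0474] yaw 98.33 z [ 6.e-04  4.e-04 -1.e+00] w 0.175 t 34.1
```

Emit:
send_rows --dr '[[0,0,0],[0,0,0],[0,0,0],[0,0,0],[0,0,0],[0,0,0],[0,0,0]]' --linear '[[0,0,0.009],[0,0,0],[0,0,0],[0,0,0],[0,0,0],[0,0,0],[0,0,0]]' --jaw '[0,0,0,0.22,0.3,0.45,0.5]'

```text
time_s: 34.98
ee_pos: [0.3729, 0.3484, 0.0456]
orientation: [[-0.989, -0.145, -0.0], [-0.145, 0.989, -0.0], [0.0, -0.0, -1.0]]
force: [-0.1, -0.1, -0.4]
gripper_width: 0.502
finger_force: 0.0
```

Emit:
send_rows --dr '[[0,0,0],[0,0,0],[0,0,0],[0,0,0],[0,0,0],[0,0,0]]' --linear '[[0,0,-0.1],[0,0,-0.2],[0,0,-0.3],[0,0,-0.3],[0,0,0],[0,0,0]]' --jaw '[0.6,0.6,0.6,0.6,0.6,0.6]'

```text
time_s: 35.72
ee_pos: [0.3729, 0.3485, 0.1813]
orientation: [[-0.989, -0.145, 0.001], [-0.145, 0.989, 0.0], [-0.001, 0.0, -1.0]]
force: [0.2, -0.5, -0.3]
gripper_width: 0.597
finger_force: 0.0
```

```bash
python3 -c "
from h import *
s=snap('scene','s10.png')
cv2.imwrite('pics/d10.png',cv2.resize(s['img'][145:215,130:230,::-1],None,fx=8,fy=8,interpolation=2))
"
```

```text
(no output)
```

View pics/d10.png

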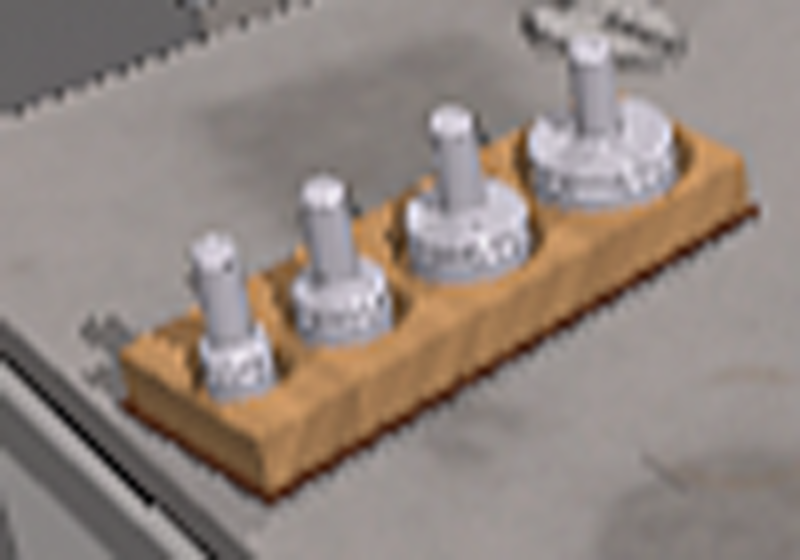

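All four drivers stand upright in their bores, with shank tops at (215,247), (325,192), (452,122) and (590,50).

```bash
python3 -c "
from h import *
print(r.job_done())"
```

```text
the job is handed in; nothing more can be done
None
```

All four aluminium drivers stand heads-down and upright in their own bores, in order of size; the last picture shows them seated and the gripper clear, and I handed the job in at about 36 s of the 141 s allowed, with no verdict returned.

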